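Set the grinding carriage and lock it with its stop clip

TASK

On the green slide fixture, crank the three-spoke handwheel until the carriage's pointer lines up with the fixed index pointer; move the carriage by the wheel only, do not shove it. Then take the stop clip out of its wooden stand and press it, legs down, fully home on the round guide rod in the gap between the carriage and the end bracket, leaving the pointers in line. Leave the bin, the file and the grinding disc where they are.

Things in the scene. Friction and masses are not known exactly. Their poses are not given: they have to be found in the camera images.
- fixture: Slide fixture, fixed. Green base 180 x 360 x 18 mm. Its +y is the sliding direction, z up, origin on the bench under the guide rod: steel, 30 mm diameter, along y at height 90 mm. At the -y end the end bracket: 46 mm wide (x), 155 mm tall, inner face at fixture y = -100 mm. Beside the gap (fixture +x and -x of the 46 mm wide faces) fingers have free room down to 65 mm height.
- carriage: Carriage sliding on the rod, driven by the handwheel. Dark face plate towards the bracket, 46 mm wide, 155 mm tall; behind it (fixture +y, from 12 mm on) a steel rest 111 mm high, 100 mm wide. Origin: bracket-side face of the face plate, at bench height under the rod, axes as the fixture's. Gap to the bracket: 33 mm when the pointers are in line.
- handwheel (a joint): Handwheel angle, rad. Grows counter-clockwise seen from above; the carriage then moves away from the bracket (fixture +y), 9 mm per rad. Gap = 2 mm + 9 mm per rad; pointers in line at 3.44. Starts between 0.3 and 1.3, turns from -0.1 to 5.6. Friction torque about 0.4 Nm; stays where it is left.
- wheel_hub (a point): Handwheel centre, on its upright axis, 140 mm high (mid-rim); turns with the wheel. At fixture x = 0, y = 160 mm. Rim: round bar 16 mm thick, 62 mm radius to its middle. Hub 32 mm diameter. Three 11 mm spokes 120 degrees apart, one along this point's +x. Pinch the rim from above between two spokes, a finger inside and one outside; below the wheel nothing within 39 mm.
- pointer_tip (a point): Tip of the thin steel pointer on the carriage rest's far (+x) edge, 110 mm high; moves with the carriage. Axes as the fixture's.
- index_tip (a point): Tip of the fixed thin steel index pointer on the base's post, facing the carriage pointer, 110 mm high. Axes as the fixture's. In line means the same fixture y.
- seat (a point): Point fixed to the fixture on the rod's axis, at the middle of the 33 mm gap: 90 mm high, fixture y = -83.5 mm. Axes as the fixture's.
- clip: Stop clip: upturned U, 76 mm tall, origin between its feet at their underside, z up. Rigid top block 60 (x) x 28 (y) mm, from 42 to 76 mm up. Two sprung legs, 56 mm over outsides, lips 25 mm apart 16 mm up. Own y goes along the rod (either way round). Pressed down it snaps over the rod (about 10 N); home: block on the rod, origin 27 mm under the rod's axis. Stands on its feet. About 0.26 kg.
- stand: Dark wooden stand, fixed, 130 (x) x 50 (y) mm, origin under its middle. Its 6 mm floor carries the clip, clip x along stand x. Two cheeks, 84 mm tall (as high as the clip's top), flank the clip's 60 mm width, 4 mm off each side: here it can be gripped only across its 28 mm thickness, along y; in the fixture's gap (2.5 mm spare each side) only across its 60 mm width.
- bin: Red open plastic bin, 160 x 200 x 90 mm, loose, origin under its middle. Bystander.
- file: Flat file with a wooden handle, 275 mm long along its x, 24 mm high, loose on the bench. Bystander.
- disc: Grey grinding disc lying flat, 120 mm diameter, 30 mm high, loose. Bystander.

How it is judged:
By the outcome, as a careful person would: the job done as asked, in the order asked, and still so for the second after the job is handed in, with the robot touching nothing.
It also fails if it takes over 72 s, if anything falls off the work surface, if the arm or the gripper's body presses on something with over 40 N, if the wrist force passes 120 N, or if a joint passes its speed limit or range.

ROBOT

A 6-joint arm with a two-finger parallel gripper is mounted at the origin on the work surface. World frame = base frame: x ahead of the robot, y to its left, z up, the work surface at z = 0. Lengths are in m, angles in rad, forces in N, time in s.
With the tool pointing down it reaches from about 0.375 to 0.975 m from the base axis. Payload 3.8 kg.
Tool frame: the origin (TCP) lies midway between the tips of the shut fingers; the grasp point (between the pads) lies 19 mm behind it; z points along the fingers, y is the line along which they close (so a half turn about z gives the same grasp; the last joint's range is limited). The gripper opens to 85 mm and grips with 20 to 120 N. Pads are 22 mm wide; open, the fingers measure 114 mm over their backs; the gripper's body (76 mm by 85 mm) begins 54 mm behind the grasp point. The pads swing forward as they close: fully open they stand 13 mm farther back than shut.
Start: joints at [1.185, 0.264, 1.604, -0, 1.274, -0.037], TCP at [0.231, 0.634, 0.231] pointing down, gripper open.
Joint ranges: [-2.63, 2.63], [-0.94, 2.18], [0.31, 2.57], [-1.31, 4.45], [0, 2.66], [-2.55, 2.55]. Speed limits (rad/s): [2.57, 2.57, 3.14, 3.14, 3.14, 3.14].

INTERFACE

Orientations are given as a rotation vector (axis times angle).
In Python, from workcell import status, read_camera, workorder, masks_of gives the robot as it stands.
- The arm moves only by the tool drive_tool, never from a script. Its argument "rows" is a list of rows, each a list of 7 numbers: the turn, a rotation vector about the tool's x, y, z in degrees, then the shift along the tool's x, y, z in m, then the opening, from 0 (shut) to 1 (fully open). In form: [[ax, ay, az, tx, ty, tz, claw], ...]. A call has 1 to 8 rows; each row shifts and turns the commanded pose from where the row before left it, along the tool's axes as they then stand; what a row does not reach is not made up. A row lasts 1/12 s, in which the tool goes at most 41.7 mm and 7.16 degrees, less where a joint would pass 70% of its speed; a pose out of reach is approached as far as the arm can. A call is refused whole if a number of a shift passes 0.0417 or a number of a turn 7.16, either way. A call with a gripper value outside its range is refused whole. The fingers move at their own pace and stop on an object; "force" is the grip in N (left out, the last holds). Time passes only in rows, so rows that do not move let the fingers close. It gives the time, the measured TCP pose, the force, the opening and the grip force at its end, in the units of the state.
- status.read_state(): the state, without advancing time (a new reading comes with each control period).
- read_camera(name): name is "scene" or "top" or "wrist"; returns a dict with "color" (480x640x3 uint8, red, green, blue), "intrinsics" (3x3 intrinsics, pixels), "world_from_camera" (4x4, takes a point from camera to world coordinates); the wrist camera has in their place "mount" (4x4, takes a point from camera to tool coordinates, whose origin is the TCP and whose axes are the flange's). Camera axes: x right, y up, looking along -z (the intrinsics and any distortion apply to the point x, -y, -z); pixel columns grow to the right and rows downward; lengths in m; the calibration is good to about 2 mm. A picture is of the moment at which its call begins: read the wrist's pose just before it. There is no depth.
- workorder.finish_job(): hands the job in; it is judged then, once.
Trained networks look in a picture, given as the dict that the camera call returned (one of the last four; its "shot" number tells which), for a name from the list of things; names that differ only in an ending like _2 or _b are one class to them, and where a whole thing is asked for, a point or a joint stands for the part that bears it (a point fixed in the world has none). Each returns a list of dicts, best first, with "score" (0 to 1); they miss things now and then, are a little off and sometimes report something else, mostly with a low value. They report only what shows in the picture. A call takes as long as a camera call.
- masks_of(picture, name): "mask" (480x640 bool, what is visible of it) and "bbox" ([left, top, right, bottom] in pixels, round what is visible of it).
The state is a dict: "time": time; "q": joint angles; "joint_vel": joint speeds; "joint_torque": joint torques, N m; "tool_pos": TCP position; "tcp_rot": TCP orientation; "wrist_force": force on the tool from outside, world axes, zero at the start; "torque": the same for the moment, N m; "width": opening from 0.0 (shut) to 1.0 (fully open); "grip_force": force on a finger pad.
Only numpy, scipy, OpenCV 4.12 (cv2) and the standard library are available. Lean on these libraries where they do the work, as an engineer would, in place of code of your own. Each camera call takes 0.05 s, during which the arm holds its last target. There are 200 camera calls.

## Working session

There is one attempt and no reset: what is moved stays moved. The work goes in short steps, Python scripts to look and compute and a tool call to move; the robot and the scene stay as the last step left them, time stands still between calls to the robot, and variables do not carry over. Pictures are saved under pics/ and viewed, at most 10 in all, crops included, and the job is handed in when it is done.

Besides the shell and the picture viewer there is one more tool, called after ">>>" as name([rows], argument=value, ...), one row to a line, values as JSON. drive_tool: Moves the arm, as the interface text tells. Its arguments: {"type":"object","properties":{"rows":{"type":"array"},"force":{"type":"number"}},"required":["rows"]}

```bash
mkdir -p pics; cat > h.py <<'E'
import numpy as np, cv2
from scipy.spatial.transform import Rotation as R
from workcell import status, read_camera, workorder, masks_of
def cam(name):
    s=status.read_state(); p=read_camera(name)
    if 'world_from_camera' in p: T=np.array(p['world_from_camera'])
    else:
        W=np.eye(4); W[:3,:3]=R.from_rotvec(s['tcp_rot']).as_matrix(); W[:3,3]=s['tool_pos']; T=W@np.array(p['mount'])
    return p,T
def proj(p,T,X):
    X=np.atleast_2d(X); c=(X-T[:3,3])@T[:3,:3]; K=np.array(p['intrinsics']); 
    d=np.array(p.get('distortion',np.zeros(5)),float)
    q=c*[1,-1,-1]; return cv2.projectPoints(q.reshape(-1,1,3),np.zeros(3),np.zeros(3),K,d)[0].reshape(-1,2)
def unproj(p,T,uv,z):
    K=np.array(p['intrinsics']); d=np.array(p.get('distortion',np.zeros(5)),float)
    n=cv2.undistortPoints(np.array(uv,float).reshape(-1,1,2),K,d).reshape(-1,2)
    r=np.c_[n[:,0],-n[:,1],-np.ones(len(n))]@T[:3,:3].T
    return T[:3,3]+r*((z-T[2,3])/r[:,2])[:,None]
def save(p,f,box=None,s=1):
    im=p['color'][:,:,::-1]
    if box: im=im[box[1]:box[3],box[0]:box[2]]
    cv2.imwrite('pics/'+f,cv2.resize(im,None,fx=s,fy=s))
E
python3 - <<'E'
from h import *
s=status.read_state();print({k:np.round(v,3) for k,v in s.items()})
for n in ['top','scene']:
    p,T=cam(n); save(p,n+'1.png'); print(n,p.keys(),T.round(3).tolist(),np.array(p['intrinsics']).round(1).tolist(), p.get('distortion'))
    for k in ['fixture','carriage','handwheel','pointer_tip','index_tip','clip','stand','bin','file','disc']:
        m=masks_of(p,k)
        print(k,[(round(x['score'],2),np.round(x['bbox']).tolist(),np.argwhere(x['mask']).mean(0)[::-1].round(1).tolist()) for x in m[:2]])
E
```

```text
{'time': np.float64(0.0), 'q': array([ 1.185,  0.265,  1.605, -0.   ,  1.274, -0.037]), 'joint_vel': array([-0.002,  0.   ,  0.001, -0.   ,  0.002, -0.001]), 'joint_torque': array([-2.0000e-03, -5.1511e+01, -3.6732e+01, -0.0000e+00,  1.3000e-02,
       -0.0000e+00]), 'tool_pos': array([0.23 , 0.634, 0.23 ]), 'tcp_rot': array([-5.450e-01, -3.093e+00,  3.000e-03]), 'wrist_force': array([-0.19 , -0.882,  0.582]), 'torque': array([-0.031, -0.047,  0.049]), 'grip_force': np.float64(0.0), 'width': np.float64(0.999)}
top dict_keys(['color', 'intrinsics', 'world_from_camera', 'shot']) [[-0.012, 0.981, -0.192, 0.328], [-1.0, -0.012, 0.004, 0.071], [0.001, 0.192, 0.981, 1.366], [0.0, 0.0, 0.0, 1.0]] [[554.9, 0.0, 318.6], [0.0, 554.9, 240.1], [0.0, 0.0, 1.0]] None
fixture [(0.91, [226.0, 215.0, 395.0, 309.0], [311.3, 262.1])]
carriage [(0.7, [286.0, 235.0, 368.0, 282.0], [343.2, 262.5])]
handwheel [(0.95, [225.0, 242.0, 290.0, 302.0], [257.5, 269.4])]
pointer_tip [(0.56, [276.0, 235.0, 367.0, 283.0], [343.1, 262.3])]
index_tip [(0.61, [224.0, 217.0, 393.0, 307.0], [311.0, 262.1])]
clip [(0.75, 
[... 781 characters left out ...]
.0, 191.0, 343.0, 252.0], [309.7, 223.3])]
handwheel [(0.93, [337.0, 224.0, 394.0, 254.0], [364.8, 239.0])]
pointer_tip [(0.78, [291.0, 194.0, 345.0, 253.0], [309.6, 223.5])]
index_tip [(0.7, [258.0, 187.0, 394.0, 312.0], [329.5, 251.7])]
clip [(0.64, [277.0, 161.0, 294.0, 182.0], [286.8, 172.2]), (0.21, [425.0, 282.0, 545.0, 390.0], [482.4, 331.2])]
stand [(0.98, [264.0, 159.0, 303.0, 199.0], [283.0, 179.4])]
bin [(0.82, [422.0, 283.0, 543.0, 389.0], [482.6, 331.6])]
file [(0.84, [159.0, 225.0, 252.0, 254.0], [199.9, 239.8]), (0.42, [337.0, 221.0, 395.0, 259.0], [365.1, 239.1])]
disc [(0.72, [257.0, 182.0, 391.0, 310.0], [329.3, 251.9]), (0.58, [322.0, 331.0, 378.0, 376.0], [349.2, 353.2])]
```

```bash
python3 - <<'E'
from h import *
p,T=cam('top'); save(p,'topcrop.png',(200,190,520,350),2.5)
hw=masks_of(p,'handwheel')[0]['mask']; st=masks_of(p,'stand')[0]['mask']; cl=masks_of(p,'clip')[0]['mask']; fx=masks_of(p,'fixture')[0]['mask']
for n,m,z in [('hw',hw,.148),('st',st,.06),('cl',cl,.082),('fx',fx,.018)]:
    c=max(cv2.findContours(m.astype(np.uint8),0,2)[0],key=len)[:,0]
    w=unproj(p,T,c,z)[:,:2].astype(np.float32)
    print(n,cv2.minEnclosingCircle(w),cv2.minAreaRect(w))
# green base
im=p['color'].astype(int); g=(im[...,1]>im[...,0]+15)&(im[...,1]>im[...,2]+8)&fx
ys,xs=np.where(g); print(g.sum())
w=unproj(p,T,np.c_[xs,ys],.018)[:,:2].astype(np.float32); print('green',cv2.minAreaRect(w),cv2.boxPoints(cv2.minAreaRect(w)).round(3).tolist())
E
```

```text
hw ((0.5018755197525024, 0.2035599648952484), 0.07008492946624756) ((0.5026270747184753, 0.2035536915063858), (0.13755474984645844, 0.1362278312444687), 89.31468963623047)
st ((0.42921194434165955, -0.3348243534564972), 0.0733521580696106) ((0.42894265055656433, -0.33417609333992004), (0.1306338906288147, 0.07579585909843445), 5.3435235023498535)
cl ((0.4253697991371155, -0.334922730922699), 0.035120218992233276) ((0.42608538269996643, -0.33340951800346375), (0.06251615285873413, 0.04845137894153595), 6.062963008880615)
fx ((0.5397350788116455, 0.08832496404647827), 0.20699648559093475) ((0.5466033220291138, 0.09433570504188538), (0.20018254220485687, 0.40360960364341736), 7.29271936416626)
5358
green ((0.5401899814605713, 0.0754392147064209), (0.17768624424934387, 0.36204421520233154), 7.241738796234131) [[0.42899999022483826, 0.24400000274181366], [0.4749999940395355, -0.11500000208616257], [0.6510000228881836, -0.09300000220537186], [0.6060000061988831, 0.26600000262260437]]
```

View pics/topcrop.png

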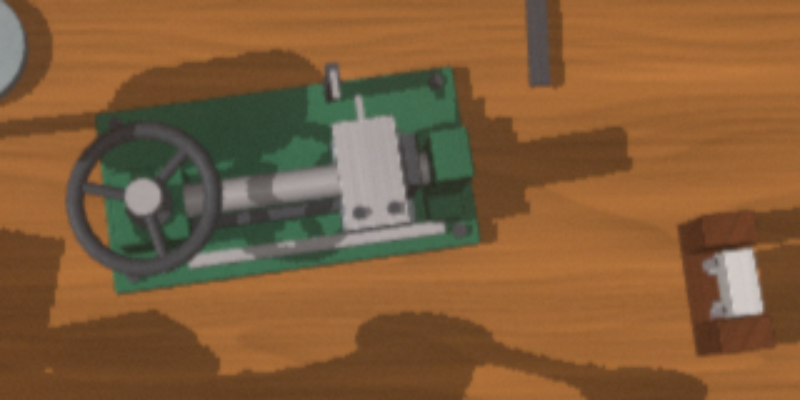

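View pics/scene1.png

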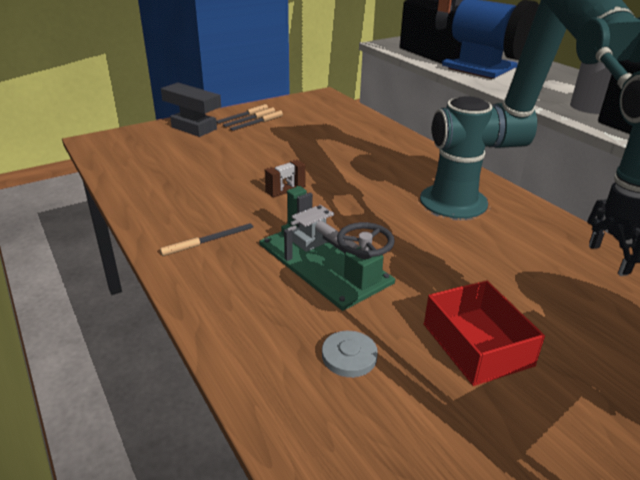

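The pictures show the fixture yawed about 7°, with the hub near crop pixel (143,197). The carriage pointer at (360,98) sits roughly 24 mm on the bracket side of the index at (334,80). The clip is in its stand at (738,283) and the other things are clear of the path.

```bash
cat >> h.py <<'E'
def yawof(rv):
    y=R.from_rotvec(rv).as_matrix()[:,1]; return np.degrees(np.arctan2(y[1],y[0]))
def rows(P,yaw,n,P0=None,yaw0=None):
    "straight line to P, yaw of the tool y (deg), n rows; tool frame rows"
    s=status.read_state()
    P0=np.array(s['tool_pos'] if P0 is None else P0); yaw0=yawof(s['tcp_rot']) if yaw0 is None else yaw0
    d=(np.array(P)-P0)/n; dy=(yaw-yaw0)/n
    for k in range(n):
        a=np.radians(yaw0+k*dy); x=np.array([-np.sin(a),np.cos(a),0]); y=np.array([np.cos(a),np.sin(a),0])
        print([0,0,round(-dy,2),round(float(d@x),4),round(float(d@y),4),round(float(-d[2]),4)])
E
python3 - <<'E'
from h import *
p,T=cam('wrist'); print(np.array(p['mount']).round(3).tolist(),np.array(p['intrinsics']).round(0).tolist())
s=status.read_state(); print(R.from_rotvec(s['tcp_rot']).as_matrix().round(3).tolist())
rows([.47,.17,.36],-43,16)
E
```

```text
[[-0.001, 0.958, 0.287, 0.072], [1.0, 0.001, -0.0, 0.001], [-0.0, 0.287, -0.958, -0.143], [0.0, 0.0, 0.0, 1.0]] [[384.0, 0.0, 324.0], [0.0, 384.0, 238.0], [0.0, 0.0, 1.0]]
[[-0.94, 0.342, -0.0], [0.342, 0.94, -0.0], [0.0, -0.0, -1.0]]
[0, 0, np.float64(7.06), -0.024, -0.0222, -0.008]
[0, 0, np.float64(7.06), -0.0265, -0.019, -0.008]
[0, 0, np.float64(7.06), -0.0287, -0.0156, -0.008]
[0, 0, np.float64(7.06), -0.0304, -0.012, -0.008]
[0, 0, np.float64(7.06), -0.0316, -0.0082, -0.008]
[0, 0, np.float64(7.06), -0.0324, -0.0042, -0.008]
[0, 0, np.float64(7.06), -0.0326, -0.0002, -0.008]
[0, 0, np.float64(7.06), -0.0324, 0.0038, -0.008]
[0, 0, np.float64(7.06), -0.0317, 0.0078, -0.008]
[0, 0, np.float64(7.06), -0.0305, 0.0116, -0.008]
[0, 0, np.float64(7.06), -0.0289, 0.0153, -0.008]
[0, 0, np.float64(7.06), -0.0268, 0.0187, -0.008]
[0, 0, np.float64(7.06), -0.0243, 0.0219, -0.008]
[0, 0, np.float64(7.06), -0.0214, 0.0247, -0.008]
[0, 0, np.float64(7.06), -0.0182, 0.0271, -0.008]
[0, 0, np.float64(7.06), -0.0147, 0.0291, -0.008]
```

>>> drive_tool([
  [0,0,7.06,-0.024,-0.022,-0.008,0.5],
  [0,0,7.06,-0.0265,-0.019,-0.008,0.5],
  [0,0,7.06,-0.0287,-0.0156,-0.008,0.5],
  [0,0,7.06,-0.0304,-0.012,-0.008,0.5],
  [0,0,7.06,-0.0316,-0.0082,-0.008,0.5],
  [0,0,7.06,-0.0324,-0.0042,-0.008,0.5],
  [0,0,7.06,-0.0326,-0.0002,-0.008,0.5],
  [0,0,7.06,-0.0324,0.0038,-0.008,0.5],
], force=40)

```text
time: 2.07
tool_pos: [0.3509, 0.401, 0.2958]
tcp_rot: [1.951, 2.462, 0.001]
wrist_force: [0.8, -1.2, -0.1]
width: 0.5
grip_force: 0.0
```

>>> drive_tool([
  [0,0,7.06,-0.0317,0.0078,-0.008,0.5],
  [0,0,7.06,-0.0305,0.0116,-0.008,0.5],
  [0,0,7.06,-0.0289,0.0153,-0.008,0.5],
  [0,0,7.06,-0.0268,0.0187,-0.008,0.5],
  [0,0,7.06,-0.0243,0.0219,-0.008,0.5],
  [0,0,7.06,-0.0214,0.0247,-0.008,0.5],
  [0,0,7.06,-0.0182,0.0271,-0.008,0.5],
  [0,0,7.06,-0.0147,0.0291,-0.008,0.5],
])

```text
time: 2.73
tool_pos: [0.4708, 0.1687, 0.36]
tcp_rot: [2.884, 1.245, 0.001]
wrist_force: [0.2, 0.5, 0.0]
width: 0.502
grip_force: 0.0
```

```bash
python3 - <<'E'
from h import *
s=status.read_state(); print(s['time'],s['tool_pos'].round(4) if hasattr(s['tool_pos'],'round') else s['tool_pos'],yawof(s['tcp_rot']),s['width'],np.round(s['q'],2))
p,T=cam('wrist'); save(p,'w1.png'); np.savez('w1.npz',T=T,K=p['intrinsics'],im=p['color'])
for k in ['handwheel','carriage','fixture']:
    m=masks_of(p,k)
    for x in m[:2]:
        c=max(cv2.findContours(x['mask'].astype(np.uint8),0,2)[0],key=len)[:,0]
        w=unproj(p,T,c,.14)[:,:2].astype(np.float32)
        print(k,round(x['score'],2),np.round(x['bbox']),cv2.minEnclosingCircle(w))
E
```

```text
2.7333 [0.4708 0.1687 0.36  ] -43.293196757709715 0.5021568526906789 [ 0.29 -0.13  1.79  0.    1.48  1.05]
handwheel 0.64 [247.  69. 400. 228.] ((0.5048220753669739, 0.2032058984041214), 0.07077988237142563)
handwheel 0.3 [251.  43. 557. 350.] ((0.5222738981246948, 0.08623479306697845), 0.18875370919704437)
carriage 0.73 [341. 181. 527. 327.] ((0.5249331593513489, 0.0408172532916069), 0.09562686085700989)
fixture 0.91 [246.  44. 559. 353.] ((0.5149106979370117, 0.08551134914159775), 0.18954740464687347)
```

View pics/w1.png

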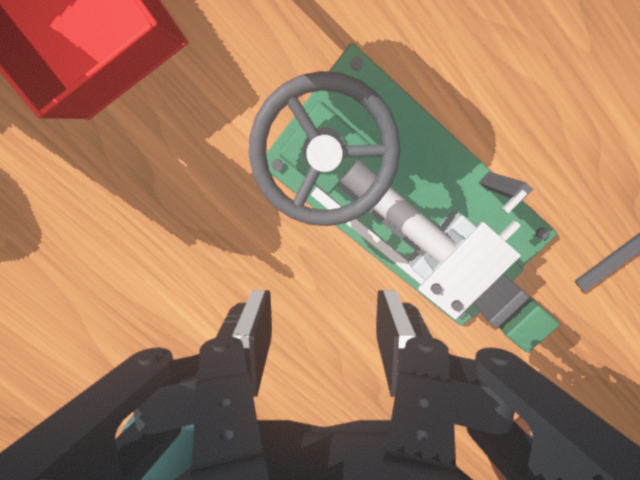

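The wrist view shows the wheel hub at (324,152) and spokes ending at (292,97), (385,150) and (300,205). The carriage pointer tip is near (518,225) and the index tip near (506,210).

```bash
python3 - <<'E'
from h import *
d=np.load('w1.npz'); p={'intrinsics':d['K']}; T=d['T']; im=d['im']
U=lambda uv,z: unproj(p,T,uv,z)[:,:2]
cv2.imwrite('pics/w1c.png',cv2.resize(im[150:350,400:560,::-1],None,fx=3.5,fy=3,interpolation=cv2.INTER_CUBIC) if 0 else cv2.resize(im[140:340,400:560,::-1],None,fx=3,fy=3,interpolation=cv2.INTER_CUBIC))
h=U([[324,152]],.15)[0]; print('hub(z.15)',h,'(z.14)',U([[324,152]],.14)[0])
for q in [(292,97),(385,150),(300,205)]:
    v=U([q],.14)[0]-np.array([.5045,.2035]); print('spoke',np.degrees(np.arctan2(v[1],v[0])),np.hypot(*v))
i=im.astype(int); g=(i[...,1]>i[...,0]+20)&(i[...,1]>i[...,2]+5)
g=cv2.morphologyEx(g.astype(np.uint8),2,np.ones((3,3)))
ys,xs=np.where(g); b=cv2.minAreaRect(U(np.c_[xs,ys],.018).astype(np.float32)); print('green',b)
e=U([[355,43],[555,234]],.018); v=e[1]-e[0]; print('edge',e,np.degrees(np.arctan2(v[1],v[0]))+90,np.hypot(*v))
print('ptr',U([[518,225],[506,210]],.11))
E
```

```text
hub(z.15) [0.50535031 0.20385979] (z.14) [0.50487745 0.20333486]
spoke 77.00248088557584 0.05564272170001634
spoke -41.368294315426404 0.05680041517104275
spoke -157.84406370432984 0.05471356815335883
green ((0.5473030805587769, 0.024933919310569763), (0.1772625744342804, 0.46295642852783203), 7.3331475257873535)
edge [[ 0.60874429  0.26145398]
 [ 0.64773882 -0.08839745]] 6.359951953022588 0.3520178962159249
ptr [[0.60096861 0.00581413]
 [0.60125543 0.02784757]]
```

View pics/w1c.png

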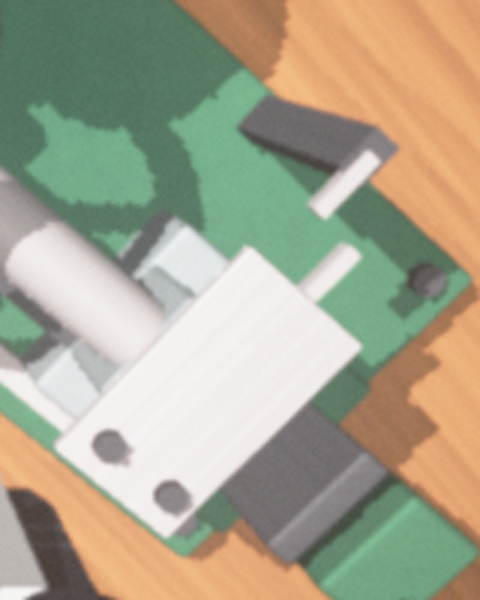

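```bash
python3 - <<'E'
from h import *
rows([.4572,.2442,.33],-41,3); rows([.4572,.2442,.121],-41,7,[.4572,.2442,.33],-41)
E
```

```text
[0, 0, np.float64(-0.67), 0.0151, -0.0202, 0.0099]
[0, 0, np.float64(-0.67), 0.0153, -0.0201, 0.0099]
[0, 0, np.float64(-0.67), 0.0155, -0.0199, 0.0099]
[0, 0, -0.0, 0.0, 0.0, 0.0299]
[0, 0, -0.0, 0.0, 0.0, 0.0299]
[0, 0, -0.0, 0.0, 0.0, 0.0299]
[0, 0, -0.0, 0.0, 0.0, 0.0299]
[0, 0, -0.0, 0.0, 0.0, 0.0299]
[0, 0, -0.0, 0.0, 0.0, 0.0299]
[0, 0, -0.0, 0.0, 0.0, 0.0299]
```

>>> drive_tool([
  [0,0,-0.7,0.0151,-0.0202,0.01,0.5],
  [0,0,-0.7,0.0153,-0.0201,0.01,0.5],
  [0,0,-0.7,0.0155,-0.0199,0.01,0.5],
  [0,0,0,0,0,0.03,0.5],
  [0,0,0,0,0,0.03,0.5],
  [0,0,0,0,0,0.03,0.5],
  [0,0,0,0,0,0.03,0.5],
  [0,0,0,0,0,0.03,0.5],
])

```text
time: 3.6
tool_pos: [0.4551, 0.2462, 0.1775]
tcp_rot: [-2.854, -1.312, 0.001]
wrist_force: [0.3, 0.6, -0.3]
width: 0.501
grip_force: 0.0
```

>>> drive_tool([
  [0,0,0,0,0,0.03,0.5],
  [0,0,0,0,0,0.029,0.5],
  [0,0,0,0,0,0,0.5],
  [0,0,0,0,0,0,0.2],
  [0,0,0,0,0,0,0.0],
  [0,0,0,0,0,0,0.0],
  [0,0,0,0,0,0,0.0],
  [0,0,0,0,0,0,0.0],
], force=40)

```text
time: 4.27
tool_pos: [0.4582, 0.2443, 0.1216]
tcp_rot: [2.855, 1.306, 0.005]
wrist_force: [5.2, -2.6, -8.8]
width: 0.178
grip_force: 38.8
```

```bash
python3 - <<'E'
from h import *
s=status.read_state(); print(s['time'],s['tool_pos'],yawof(s['tcp_rot']),s['width'],s['grip_force'],s['wrist_force'],s['torque'])
E
```

```text
4.2667 [0.45824586 0.24434091 0.12158287] -40.83569967476918 0.17791132247520705 38.796768486499786 [ 5.16203092 -2.64927952 -8.84923372] [-0.52706607 -0.57927668 -0.32603629]
```

>>> drive_tool([
  [0,0,-7,-0.00756,0.00046,0,0],
  [0,0,-7,-0.00756,0.00046,0,0],
  [0,0,-7,-0.00756,0.00046,0,0],
  [0,0,-7,-0.00756,0.00046,0,0],
  [0,0,-7,-0.00756,0.00046,0,0],
  [0,0,-7,-0.00756,0.00046,0,0],
])

```text
time: 4.77
tool_pos: [0.4419, 0.2034, 0.1216]
tcp_rot: [-2.193, -2.25, -0.004]
wrist_force: [1.2, 2.6, -8.1]
width: 0.18
grip_force: 39.7
```

```bash
python3 - <<'E'
from h import *
s=status.read_state(); P=s['tool_pos']; print(s['time'],P,yawof(s['tcp_rot']),s['width'],s['grip_force'],s['wrist_force'],s['torque'])
v=P[:2]-np.array([.504,.2035]); print(np.hypot(*v),np.degrees(np.arctan2(v[1],v[0]))-180)
E
```

```text
4.7667 [0.4418796  0.20338766 0.12157327] 1.4681338650600255 0.17991730544117723 39.653445705771446 [ 1.16813404  2.6183637  -8.14900479] [ 0.09650454  0.02791506 -0.33167002]
0.062120505716671284 -359.8963882389139
```

Works well. On to 42+70 = 112°.

>>> drive_tool([
  [0,0,-7,-0.00756,0.00046,0,0],
  [0,0,-7,-0.00756,0.00046,0,0],
  [0,0,-7,-0.00756,0.00046,0,0],
  [0,0,-7,-0.00756,0.00046,0,0],
  [0,0,-7,-0.00756,0.00046,0,0],
  [0,0,-7,-0.00756,0.00046,0,0],
])

```text
time: 5.27
tool_pos: [0.4574, 0.1618, 0.1215]
tcp_rot: [-1.24, -2.885, 0.0]
wrist_force: [-3.3, 1.2, -4.4]
width: 0.184
grip_force: 39.1
```

>>> drive_tool([
  [0,0,-7,-0.00756,0.00046,0,0],
  [0,0,-7,-0.00756,0.00046,0,0],
  [0,0,-7,-0.00756,0.00046,0,0],
  [0,0,-7,-0.00756,0.00046,0,0],
  [0,0,0,0,0,0,0],
  [0,0,0,0,0,0,0],
])

```text
time: 5.77
tool_pos: [0.4835, 0.1444, 0.1215]
tcp_rot: [0.514, 3.099, -0.003]
wrist_force: [-2.6, -4.9, -4.2]
width: 0.178
grip_force: 39.2
```

```bash
python3 - <<'E'
from h import *
s=status.read_state(); P=s['tool_pos']; print(s['time'],P,yawof(s['tcp_rot']),s['width'],s['grip_force'],s['wrist_force'],s['torque'])
v=P[:2]-np.array([.504,.2035]); print(np.hypot(*v),np.degrees(np.arctan2(v[1],v[0]))-180)
p,T=cam('wrist'); print(proj(p,T,[[.601,.028,.11]]))
q,TT=cam('top'); uv=proj(q,TT,[[.601,.028,.11]])[0].astype(int); print(uv)
a=cv2.resize(p['color'],(400,300)); c=cv2.resize(q['color'][uv[1]-25:uv[1]+50,uv[0]-30:uv[0]+70],(400,300),interpolation=cv2.INTER_CUBIC)
cv2.imwrite('pics/w2.png',np.hstack([a,c])[:,:,::-1])
E
```

```text
5.7667 [0.48352701 0.14444195 0.12150511] 71.15401059752973 0.17844215288321422 39.18701112270355 [-2.57082326 -4.9151797  -4.21346245] [-0.89892206  0.26890358  0.22347914]
0.06250597171639473 -289.11932086118236
[[191.19894887 540.59993599]]
[334 228]
```

View pics/w2.png

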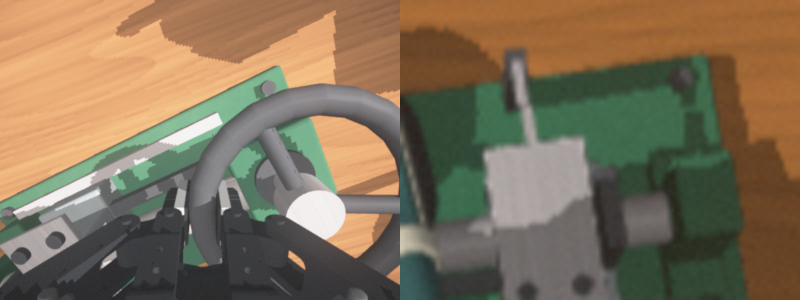

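The pointers are nearly in line: carriage pointer at crop (530,120), index at (517,70), which leaves about 2 mm. I'll turn 12° more, release, and inspect from above.

>>> drive_tool([
  [0,0,-6,-0.00648,0.00034,0,0],
  [0,0,-6,-0.00648,0.00034,0,0],
  [0,0,0,0,0,0,0],
  [0,0,0,0,0,0,0],
  [0,0,0,0,0,0,0.5],
  [0,0,0,0,0,0,0.5],
  [0,0,0,0,0,0,0.5],
])

```text
time: 6.45
tool_pos: [0.4979, 0.1434, 0.1224]
tcp_rot: [0.188, 3.132, 0.003]
wrist_force: [-0.1, 0.6, -0.4]
width: 0.501
grip_force: 0.0
```

>>> drive_tool([
  [0,0,0,0,0,-0.03,0.5],
  [0,0,0,0,0,-0.03,0.5],
  [0,0,0,0,0,-0.03,0.5],
  [0,0,0,0,0,-0.03,0.5],
  [0,0,0,0,0,-0.03,0.5],
  [0,0,0,0,0,-0.03,0.5],
  [0,0,0,0,0,-0.03,0.5],
])

```text
time: 7.03
tool_pos: [0.4964, 0.143, 0.3332]
tcp_rot: [0.188, 3.133, 0.002]
wrist_force: [1.0, -0.6, 0.4]
width: 0.501
grip_force: 0.0
```

```bash
python3 - <<'E'
from h import *
s=status.read_state(); P=s['tool_pos']; print(s['time'],P,yawof(s['tcp_rot']),s['width'])
rows([.50,.0,.32],-85,24)
E
```

```text
7.0333 [0.49641647 0.14303402 0.33318902] 83.14635528467583 0.5007730562892482
[0, 0, np.float64(7.01), -0.0009, -0.0059, 0.0005]
[0, 0, np.float64(7.01), -0.0016, -0.0058, 0.0005]
[0, 0, np.float64(7.01), -0.0023, -0.0055, 0.0005]
[0, 0, np.float64(7.01), -0.0029, -0.0052, 0.0005]
[0, 0, np.float64(7.01), -0.0035, -0.0048, 0.0005]
[0, 0, np.float64(7.01), -0.0041, -0.0043, 0.0005]
[0, 0, np.float64(7.01), -0.0046, -0.0038, 0.0005]
[0, 0, np.float64(7.01), -0.005, -0.0032, 0.0005]
[0, 0, np.float64(7.01), -0.0054, -0.0026, 0.0005]
[0, 0, np.float64(7.01), -0.0056, -0.0019, 0.0005]
[0, 0, np.float64(7.01), -0.0058, -0.0012, 0.0005]
[0, 0, np.float64(7.01), -0.0059, -0.0005, 0.0005]
[0, 0, np.float64(7.01), -0.006, 0.0002, 0.0005]
[0, 0, np.float64(7.01), -0.0059, 0.001, 0.0005]
[0, 0, np.float64(7.01), -0.0057, 0.0017, 0.0005]
[0, 0, np.float64(7.01), -0.0055, 0.0024, 0.0005]
[0, 0, np.float64(7.01), -0.0051, 0.003, 0.0005]
[0, 0, np.float64(7.01), -0.0047, 0.0036, 0.0005]
[0, 0, np.float64(7.01), -0.0043, 0.0042, 0.0005]
[0, 0, np.float64(7.01), -0.0037, 0.0047, 0.0005]
[0, 0, np.float64(7.01), -0.0031, 0.0051, 0.0005]
[0, 0, np.float64(7.01), -0.0025, 0.0054, 0.0005]
[0, 0, np.float64(7.01), -0.0018, 0.0057, 0.0005]
[0, 0, np.float64(7.01), -0.0011, 0.0059, 0.0005]
```

>>> drive_tool([
  [0,0,7,-0.0009,-0.0059,0,0.5],
  [0,0,7,-0.0016,-0.0058,0,0.5],
  [0,0,7,-0.0023,-0.0055,0,0.5],
  [0,0,7,-0.0029,-0.0052,0,0.5],
  [0,0,7,-0.0035,-0.0048,0,0.5],
  [0,0,7,-0.0041,-0.0043,0,0.5],
  [0,0,7,-0.0046,-0.0038,0,0.5],
  [0,0,7,-0.005,-0.0032,0,0.5],
])

```text
time: 7.7
tool_pos: [0.498, 0.095, 0.3316]
tcp_rot: [1.645, 2.674, 0.003]
wrist_force: [0.1, -0.6, 0.4]
width: 0.5
grip_force: 0.0
```

>>> drive_tool([
  [0,0,7,-0.0054,-0.0026,0,0.5],
  [0,0,7,-0.0056,-0.0019,0,0.5],
  [0,0,7,-0.0058,-0.0012,0,0.5],
  [0,0,7,-0.0059,-0.0005,0,0.5],
  [0,0,7,-0.006,0.0002,0,0.5],
  [0,0,7,-0.0059,0.001,0,0.5],
  [0,0,7,-0.0057,0.0017,0,0.5],
  [0,0,7,-0.0055,0.0024,0,0.5],
])

```text
time: 8.37
tool_pos: [0.4993, 0.0473, 0.3316]
tcp_rot: [2.709, 1.589, 0.004]
wrist_force: [0.7, 0.1, -0.5]
width: 0.499
grip_force: 0.0
```

>>> drive_tool([
  [0,0,7,-0.0051,0.003,0,0.5],
  [0,0,7,-0.0047,0.0036,0,0.5],
  [0,0,7,-0.0043,0.0042,0,0.5],
  [0,0,7,-0.0037,0.0047,0,0.5],
  [0,0,7,-0.0031,0.0051,0,0.5],
  [0,0,7,-0.0025,0.0054,0,0.5],
  [0,0,7,-0.0018,0.0057,0,0.5],
  [0,0,7,-0.0011,0.0059,0,0.5],
])

```text
time: 9.03
tool_pos: [0.5007, -0.0004, 0.3316]
tcp_rot: [-3.139, -0.132, -0.004]
wrist_force: [-0.6, 0.4, -0.4]
width: 0.5
grip_force: 0.0
```

>>> drive_tool([
  [0,0,0,0,0,0,0.9],
  [0,0,0,0,0,0,0.9],
])

```text
time: 9.2
tool_pos: [0.5005, -0.0003, 0.3312]
tcp_rot: [-3.138, -0.146, -0.003]
wrist_force: [-0.7, -0.7, -1.0]
width: 0.765
grip_force: 0.0
```

```bash
python3 - <<'E'
from h import *
s=status.read_state(); P=s['tool_pos']; print(s['time'],P,yawof(s['tcp_rot']),s['width'])
p,T=cam('wrist'); np.savez('w3.npz',T=T,K=p['intrinsics'],im=p['color'])
u,v=proj(p,T,[[.601,.028,.11]])[0].astype(int); print(u,v)
# left: full, right: pointer zoom x6
x0,y0=max(u-33,0),max(v-40,0)
c=cv2.resize(p['color'][y0:y0+80,x0:x0+66],(396,480),interpolation=cv2.INTER_CUBIC)
a=cv2.resize(p['color'],(400,300)); a=np.vstack([a,np.zeros((180,400,3),np.uint8)])
print(x0,y0); cv2.imwrite('pics/w3.png',np.hstack([a,c])[:,:,::-1])
E
```

```text
9.2 [ 5.00515061e-01 -3.34501027e-04  3.31245184e-01] -84.68901558283838 0.7654413600959091
302 90
269 50
```

View pics/w3.png

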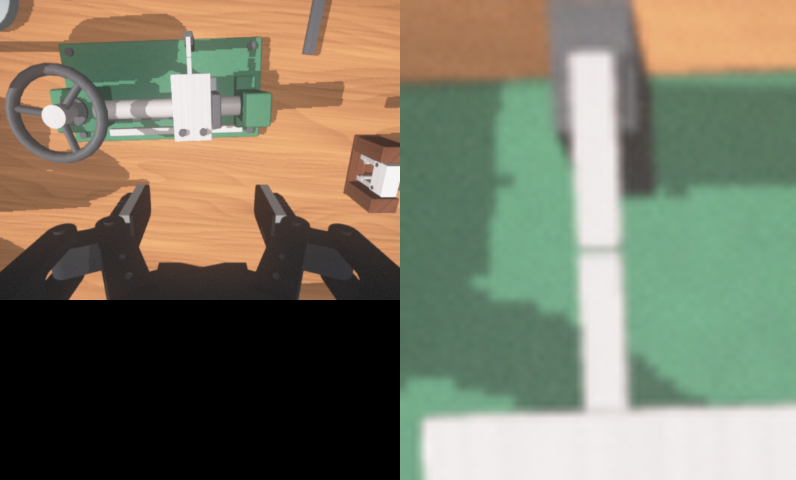

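The pointers are in line: the zoom shows both edges collinear around (600,250), well under 1 mm off. Next is the clip.

>>> drive_tool([
  [0,0,0,-0.0141,0.0321,0,0.9],
  [0,0,0,-0.0141,0.0321,0,0.9],
  [0,0,0,-0.0141,0.0321,0,0.9],
  [0,0,0,-0.0141,0.0321,0,0.9],
  [0,0,0,-0.0141,0.0321,0,0.9],
  [0,0,0,-0.0141,0.0321,0,0.9],
  [0,0,0,-0.0141,0.0321,0,0.9],
  [0,0,0,-0.0141,0.0321,0,0.9],
])

```text
time: 9.92
tool_pos: [0.4105, -0.2675, 0.3308]
tcp_rot: [3.138, 0.146, 0.002]
wrist_force: [0.5, 0.6, -0.8]
width: 0.896
grip_force: 0.0
```

>>> drive_tool([
  [0,0,0,-0.0141,0.0321,0,0.9],
  [0,0,0,0,0,0,0.9],
  [0,0,0,0,0,0,0.9],
])

```text
time: 10.17
tool_pos: [0.3993, -0.3008, 0.3304]
tcp_rot: [-3.138, -0.139, -0.0]
wrist_force: [-0.1, 0.9, -0.4]
width: 0.9
grip_force: 0.0
```

```bash
python3 - <<'E'
from h import *
s=status.read_state(); P=s['tool_pos']; print(s['time'],P,yawof(s['tcp_rot']),s['width'])
p,T=cam('wrist'); np.savez('w4.npz',T=T,K=p['intrinsics'],im=p['color'])
for k in ['clip','stand']:
    for x in masks_of(p,k)[:2]: 
        c=max(cv2.findContours(x['mask'].astype(np.uint8),0,2)[0],key=len)[:,0]
        print(k,round(x['score'],2),x['bbox'],cv2.minAreaRect(unproj(p,T,c,.083)[:,:2].astype(np.float32)))
        if k=='stand': b=np.array(x['bbox']).astype(int)
b=[b[0]-20,b[1]-20,b[2]+20,b[3]+20]; b=[max(0,i) for i in b]; print(b)
save(p,'w4.png',b,600/max(b[3]-b[1],b[2]-b[0]))
E
```

```text
10.1667 [ 0.39932888 -0.300779    0.33038733] -84.91912728334684 0.8999893287000268
clip 0.93 [352.9, 141.8, 387.0, 206.5] ((0.4291653037071228, -0.3433929979801178), (0.060481417924165726, 0.031792428344488144), 6.299709796905518)
stand 0.86 [338.8, 106.1, 393.4, 233.5] ((0.4295237362384796, -0.33869537711143494), (0.12810088694095612, 0.054099131375551224), 4.953652858734131)
[np.int64(318), np.int64(86), np.int64(413), np.int64(253)]
```

View pics/w4.png

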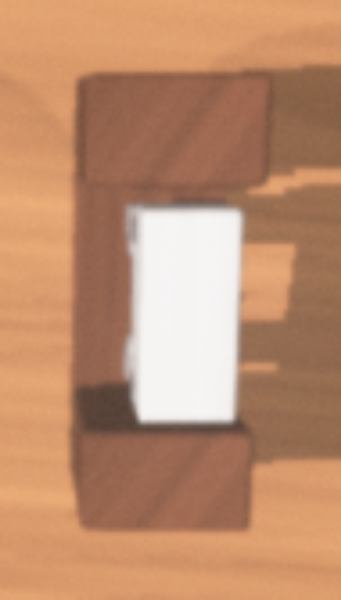

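The clip top is the white block at crop corners (135,207), (241,209), (238,422) and (137,422), seated between the cheeks.

```bash
python3 - <<'E'
from h import *
d=np.load('w4.npz'); p={'intrinsics':d['K']}; T=d['T']
c=np.array([[135,207],[241,209],[238,422],[137,422]])/3.593+[318,86]
w=unproj(p,T,c,.082)[:,:2]; print(w.round(4), w.mean(0)); e=(w[0]+w[1]-w[2]-w[3])/2; print(np.hypot(*e),np.degrees(np.arctan2(e[1],e[0])), np.hypot(*(w[0]-w[1])))
C=w.mean(0); rows([*C,.19],-84.5,5); rows([*C,.046],-84.5,5,[*C,.19],-84.5)
d=np.load('w3.npz');p={'intrinsics':d['K']};T=d['T']
# bracket / plate / pointers in the earlier view: pointer line centre zoom px
q=np.array([[600-400,245],[582+22-400,300]])/6+[269,50]; print('pointer joint',unproj(p,T,q,.11))
i=d['im'].astype(int); g=((i[...,1]>i[...,0]+20)&(i[...,1]>i[...,2]+5)).astype(np.uint8); n,l,st,_=cv2.connectedComponentsWithStats(g); k=1+st[1:,4].argmax()
ys,xs=np.where(l==k); print(cv2.minAreaRect(unproj(p,T,np.c_[xs,ys],.018)[:,:2].astype(np.float32)))
E
```

```text
[[ 0.4565 -0.327 ]
 [ 0.4585 -0.3562]
 [ 0.3991 -0.3634]
 [ 0.3966 -0.3343]] [ 0.42767654 -0.34524088]
0.06009312357912092 6.8991048902832315 0.029285882788648045
[0, 0, np.float64(-0.05), 0.0046, 0.0098, 0.0281]
[0, 0, np.float64(-0.05), 0.0046, 0.0098, 0.0281]
[0, 0, np.float64(-0.05), 0.0046, 0.0098, 0.0281]
[0, 0, np.float64(-0.05), 0.0046, 0.0098, 0.0281]
[0, 0, np.float64(-0.05), 0.0046, 0.0098, 0.0281]
[0, 0, -0.0, 0.0, 0.0, 0.0288]
[0, 0, -0.0, 0.0, 0.0, 0.0288]
[0, 0, -0.0, 0.0, 0.0, 0.0288]
[0, 0, -0.0, 0.0, 0.0, 0.0288]
[0, 0, -0.0, 0.0, 0.0, 0.0288]
pointer joint [[0.60027823 0.02838407 0.11      ]
 [0.5926684  0.02720413 0.11      ]]
((0.5714595317840576, 0.14642012119293213), (0.09874570369720459, 0.22308097779750824), 7.450798988342285)
```

>>> drive_tool([
  [0,0,-0.2,0.0046,0.0098,0.028,0.8],
  [0,0,-0.2,0.0046,0.0098,0.028,0.8],
  [0,0,-0.2,0.0046,0.0098,0.028,0.8],
  [0,0,-0.2,0.0046,0.0098,0.028,0.8],
  [0,0,-0.1,0.0046,0.0098,0.028,0.8],
  [0,0,0,0,0,0.028,0.8],
  [0,0,0,0,0,0.028,0.8],
  [0,0,0,0,0,0.028,0.8],
])

```text
time: 10.98
tool_pos: [0.4285, -0.3447, 0.1053]
tcp_rot: [3.137, 0.171, 0.001]
wrist_force: [0.3, -0.4, -0.5]
width: 0.798
grip_force: 0.0
```

>>> drive_tool([
  [0,0,0,0,0,0.025,0.8],
  [0,0,0,0,0,0.025,0.8],
  [0,0,0,0,0,0.01,0.8],
  [0,0,0,0,0,0,0.8],
])

```text
time: 11.32
tool_pos: [0.4261, -0.3432, 0.0435]
tcp_rot: [-3.133, -0.17, 0.007]
wrist_force: [-0.0, 1.3, -0.1]
width: 0.804
grip_force: 0.0
```

```bash
python3 - <<'E'
from h import *
s=status.read_state(); P=s['tool_pos']; print(s['time'],P,yawof(s['tcp_rot']),s['width'],s['wrist_force'])
p,T=cam('wrist'); save(p,'w5.png')
E
```

```text
11.3167 [ 0.42606776 -0.34317147  0.04345503] -83.80380391953032 0.8041620182310358 [-0.04238184  1.25153464 -0.08917413]
```

View pics/w5.png

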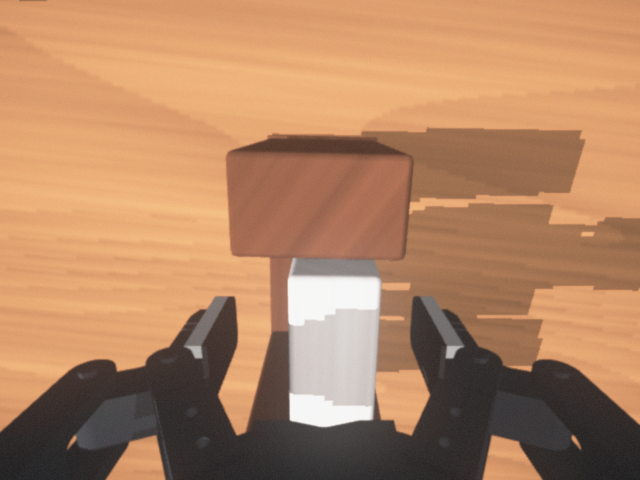

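The fingers straddle the clip, whose top spans columns 289–380 against fingers at 237 and 412. It is about 2 mm off centre, which is fine for closing.

>>> drive_tool([
  [0,0,0,0,0.001,0,0.5],
  [0,0,0,0,0.001,0,0.2],
  [0,0,0,0,0,0,0.0],
  [0,0,0,0,0,0,0.0],
  [0,0,0,0,0,0,0.0],
  [0,0,0,0,0,0,0.0],
], force=35)

```text
time: 11.87
tool_pos: [0.4287, -0.3491, 0.0481]
tcp_rot: [3.135, 0.165, 0.004]
wrist_force: [0.1, 1.7, 6.5]
width: 0.321
grip_force: 43.5
```

>>> drive_tool([
  [0,0,0,0,0,-0.02,0],
  [0,0,0,0,0,-0.03,0],
  [0,0,0,0,0,-0.03,0],
  [0,0,0,0,0,-0.03,0],
  [0,0,0,0,0,0,0],
])

```text
time: 12.28
tool_pos: [0.4307, -0.3512, 0.1632]
tcp_rot: [3.129, 0.165, 0.013]
wrist_force: [1.0, -1.2, -0.0]
width: 0.322
grip_force: 42.5
```

```bash
python3 - <<'E'
from h import *
s=status.read_state(); P=s['tool_pos']; print(s['time'],P,yawof(s['tcp_rot']),s['width'],s['wrist_force'],s['grip_force'])
rows([.43,-.22,.12],-83,4); rows([.43,-.22,.05],-83,3,[.43,-.22,.12],-83)
E
```

```text
12.2833 [ 0.43072039 -0.35119964  0.16322524] -83.94996817340652 0.32224674777794704 [ 0.95177351 -1.21600578 -0.02400065] 42.48958647251129
[0, 0, np.float64(-0.24), 0.0033, -0.0326, 0.0108]
[0, 0, np.float64(-0.24), 0.0034, -0.0326, 0.0108]
[0, 0, np.float64(-0.24), 0.0035, -0.0326, 0.0108]
[0, 0, np.float64(-0.24), 0.0037, -0.0326, 0.0108]
[0, 0, -0.0, 0.0, 0.0, 0.0233]
[0, 0, -0.0, 0.0, 0.0, 0.0233]
[0, 0, -0.0, 0.0, 0.0, 0.0233]
```

>>> drive_tool([
  [0,0,-0.2,0.0033,-0.0326,0.01,0],
  [0,0,-0.2,0.0034,-0.0326,0.01,0],
  [0,0,-0.2,0.0035,-0.0326,0.01,0],
  [0,0,-0.2,0.0037,-0.0326,0.01,0],
  [0,0,0,0,0,0.025,0],
  [0,0,0,0,0,0.025,0],
  [0,0,0,0,0,0.018,0],
  [0,0,0,0,0,0.004,0],
])

```text
time: 12.95
tool_pos: [0.4247, -0.215, 0.0419]
tcp_rot: [-3.132, -0.188, 0.007]
wrist_force: [-6.9, 7.5, 20.9]
width: 0.319
grip_force: 45.3
```

>>> drive_tool([
  [0,0,0,0,0,0.002,0],
  [0,0,0,0,0,0.001,0],
  [0,0,0,0,0,0,0],
])

```text
time: 13.2
tool_pos: [0.4248, -0.2152, 0.042]
tcp_rot: [-3.131, -0.187, 0.008]
wrist_force: [-8.0, 7.4, 15.4]
width: 0.323
grip_force: 44.9
```

```bash
python3 - <<'E'
from h import *
s=status.read_state(); P=s['tool_pos']; print(s['time'],P,yawof(s['tcp_rot']),s['width'],s['wrist_force'],s['grip_force'])
E
```

```text
13.2 [ 0.42475784 -0.215182    0.04199651] -83.169882542165 0.32257180234504107 [-7.99866651  7.37174659 15.39769714] 44.863978028297424
```

>>> drive_tool([
  [0,0,0,0,0,0,0.7],
  [0,0,0,0,0,0,0.8],
  [0,0,0,0,0,0,0.8],
  [0,0,0,0,0,-0.03,0.8],
  [0,0,0,0,0,-0.03,0.9],
  [0,0,0,0,0,-0.03,0.9],
  [0,0,-6,0,0,-0.03,1],
  [0,0,-7,0,0,-0.015,1],
])

```text
time: 13.87
tool_pos: [0.4288, -0.2183, 0.1804]
tcp_rot: [3.089, 0.548, 0.007]
wrist_force: [1.2, -0.6, 0.3]
width: 0.996
grip_force: 0.0
```

>>> drive_tool([
  [0,0,-7,0,0,-0.01,1],
  [0,0,-7,0,0,-0.01,1],
  [0,0,-7,0,0,0,1],
  [0,0,-7,0,0,0,1],
  [0,0,-7,0,0,0,1],
  [0,0,-7,0,0,0,1],
  [0,0,-7,0,0,0,1],
  [0,0,-7,0,0,0,1],
])

```text
time: 14.53
tool_pos: [0.4269, -0.2172, 0.1961]
tcp_rot: [2.472, 1.938, -0.0]
wrist_force: [0.1, -0.8, -0.4]
width: 0.999
grip_force: 0.0
```

>>> drive_tool([
  [0,0,-7,0,0,0,1],
  [0,0,-7,0,0,0,1],
  [0,0,-7,0,0,0,1],
  [0,0,0,0,0,0,1],
  [0,0,0,0,0,0,1],
])

```text
time: 14.95
tool_pos: [0.4269, -0.2172, 0.1962]
tcp_rot: [-2.089, -2.346, 0.0]
wrist_force: [0.0, 0.2, -0.3]
width: 1.002
grip_force: 0.0
```

```bash
python3 - <<'E'
from h import *
s=status.read_state(); P=s['tool_pos']; print(s['time'],P,yawof(s['tcp_rot']),s['width'],s['q'])
p,T=cam('wrist'); save(p,'w6.png'); np.savez('w6.npz',T=T,K=p['intrinsics'],im=p['color'])
for x in masks_of(p,'clip')[:2]:
    c=max(cv2.findContours(x['mask'].astype(np.uint8),0,2)[0],key=len)[:,0]
    print(round(x['score'],2),x['bbox'],cv2.minAreaRect(unproj(p,T,c,.076)[:,:2].astype(np.float32)))
E
```

```text
14.95 [ 0.42690667 -0.21716281  0.19615073] 6.64591122311763 1.0018158171352305 [-5.22546812e-01 -8.64510647e-02  2.05007734e+00 -5.70935790e-05
  1.17799114e+00 -6.38517990e-01]
0.82 [275.0, 189.3, 361.0, 249.3] ((0.42395901679992676, -0.2084479033946991), (0.06018552929162979, 0.03985397145152092), 6.602267742156982)
```

View pics/w6.png

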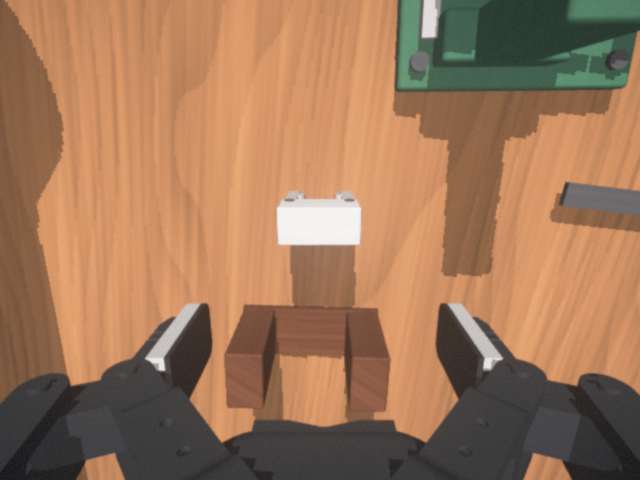

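The clip stands upright on the bench, block top at (278–361, 199–244), square to the gripper. I'll measure the gap numerically from the earlier overhead shot.

```bash
python3 - <<'E'
from h import *
d=np.load('w6.npz'); p={'intrinsics':d['K']}; T=d['T']
w=unproj(p,T,[[278,199.5],[361,199.5],[361,244],[278,244]],.076)[:,:2]; print('clip',w.mean(0),np.hypot(*(w[0]-w[1])),np.hypot(*(w[1]-w[2])),w.round(4).tolist())
s=status.read_state(); C=w.mean(0)
d=np.load('w3.npz'); p={'intrinsics':d['K']}; T=d['T']; im=cv2.cvtColor(d['im'],cv2.COLOR_RGB2HSV).astype(np.float32)
th=np.radians(7.2); ex=np.array([np.cos(th),np.sin(th)]); ey=np.array([-np.sin(th),np.cos(th)]); O=np.array([.504,.2035])-.16*ey
print('O',O)
def prof(pts,z):
    uv=proj(p,T,np.c_[pts,np.full(len(pts),z)]).astype(np.float32)
    return cv2.remap(im,uv[:,0].reshape(1,-1),uv[:,1].reshape(1,-1),1)[0]
print('cam in fixture',(T[:2,3]-O)@ex,(T[:2,3]-O)@ey,T[2,3])
t=np.arange(-30,31,2)/1000
for y in [.03,.05,.07]:
    q=prof(O+t[:,None]*ex+y*ey,.09); print(y,'S',q[:,1].astype(int).tolist())
t=np.arange(-140,-40,2.)/1000; print((t*1000).astype(int).tolist())
for x in [-.018,0,.018]:
    q=prof(O+x*ex+t[:,None]*ey,.155); print(x,'S',q[:,1].astype(int).tolist(),'V',q[:,2].astype(int).tolist())
t=np.arange(-34,35,2)/1000
for y in [-.11,-.12]:
    q=prof(O+t[:,None]*ex+y*ey,.155); print('bracket x',y,'S',q[:,1].astype(int).tolist(),'V',q[:,2].astype(int).tolist())
E
```

```text
clip [ 0.42466675 -0.21133169] 0.057694170838441285 0.03246524817107769 [[0.3942, -0.1985], [0.4515, -0.1919], [0.4561, -0.224], [0.3968, -0.2309]]
O [0.52405332 0.04476165]
cam in fixture 0.04504146697329925 -0.043840795523072726 0.4744909649939559
0.03 S [14, 53, 70, 73, 74, 62, 25, 7, 11, 12, 9, 8, 9, 7, 7, 6, 4, 7, 8, 8, 15, 14, 15, 38, 63, 61, 66, 64, 62, 65, 67]
0.05 S [20, 54, 56, 59, 61, 56, 35, 8, 12, 12, 11, 12, 12, 12, 13, 12, 12, 11, 13, 11, 13, 12, 10, 43, 71, 68, 70, 69, 69, 68, 71]
0.07 S [21, 69, 79, 78, 77, 71, 32, 4, 11, 11, 12, 11, 11, 12, 13, 11, 13, 12, 12, 12, 12, 12, 8, 41, 69, 72, 73, 72, 73, 75, 75]
[-140, -138, -136, -134, -132, -130, -128, -126, -124, -122, -120, -118, -116, -114, -112, -110, -108, -106, -104, -102, -100, -98, -96, -94, -92, -90, -88, -86, -84, -82, -80, -78, -76, -74, -72, -70, -68, -66, -64, -62, -60, -58, -56, -54, -52, -50, -48, -46, -44, -42]
-0.018 S [125, 125, 125, 115, 67, 79, 75, 75, 76, 74, 77, 76, 76, 76, 77, 75, 74, 77, 76, 77, 70, 59, 58, 60, 58, 59, 53, 32, 20, 17, 16, 17, 17, 16, 15, 17, 16, 13, 10, 9, 7, 8, 10, 11, 6, 5, 6, 
[... 1140 characters left out ...]
 238, 241, 239, 238]
bracket x -0.11 S [62, 73, 66, 32, 19, 24, 57, 72, 75, 74, 75, 77, 75, 77, 77, 78, 78, 78, 80, 79, 79, 80, 80, 81, 82, 82, 80, 83, 80, 58, 51, 56, 72, 78, 77] V [160, 167, 150, 125, 126, 123, 127, 156, 164, 165, 166, 168, 165, 164, 164, 163, 164, 166, 167, 166, 167, 166, 166, 165, 167, 164, 165, 161, 140, 82, 74, 82, 113, 143, 145]
bracket x -0.12 S [121, 125, 124, 124, 122, 122, 68, 71, 77, 77, 75, 78, 79, 78, 79, 78, 78, 79, 79, 79, 79, 79, 80, 79, 81, 81, 80, 81, 75, 52, 86, 122, 119, 119, 121] V [236, 208, 164, 161, 161, 156, 122, 158, 166, 165, 164, 163, 167, 165, 167, 166, 165, 164, 162, 166, 165, 164, 162, 164, 163, 161, 165, 160, 140, 85, 108, 158, 149, 143, 144]
```

Profiles confirm the fixture frame: bracket face at -100 mm, plate face at -67 mm. That makes the gap 33 mm with the pointers in line. Now regrip the clip across its width.

>>> drive_tool([
  [0,0,-0.55,0.0024,-0.0014,0.02,1],
  [0,0,0,0,0,0.03,1],
  [0,0,0,0,0,0.03,1],
  [0,0,0,0,0,0.03,1],
  [0,0,0,0,0,0.025,1],
  [0,0,0,0,0,0.015,1],
  [0,0,0,0,0,0.01,1],
  [0,0,0,0,0,0,1],
])

```text
time: 15.72
tool_pos: [0.4235, -0.2139, 0.034]
tcp_rot: [-2.072, -2.356, 0.001]
wrist_force: [-1.2, 0.6, 0.4]
width: 1.0
grip_force: 0.0
```

>>> drive_tool([
  [0,0,0,0,0,0,1],
  [0,0,0,0,0,0,0.8],
  [0,0,0,0,0,0,0.5],
  [0,0,0,0,0,0,0.5],
  [0,0,0,0,0,0,0.5],
  [0,0,0,0,0,0,0.5],
], force=50)

```text
time: 16.22
tool_pos: [0.4264, -0.2157, 0.038]
tcp_rot: [2.071, 2.358, 0.0]
wrist_force: [-2.0, -0.0, 5.4]
width: 0.692
grip_force: 54.5
```

```bash
python3 - <<'E'
from h import *
s=status.read_state(); P=s['tool_pos']; print(s['time'],P,yawof(s['tcp_rot']),s['width'],s['wrist_force'],s['grip_force'])
E
```

```text
16.2167 [ 0.42637766 -0.21566503  0.03804212] 7.409711553425501 0.6923280706125382 [-2.00998151 -0.02953888  5.4050926 ] 54.52963650226593
```

>>> drive_tool([
  [0,0,0,0,0,-0.02,0.5],
  [0,0,0,0,0,-0.03,0.5],
  [0,0,0,0,0,-0.036,0.5],
  [0,0,0,0,0,-0.036,0.5],
  [0,0,0,0,0,-0.036,0.5],
  [0,0,0,0,0,-0.034,0.5],
])

```text
time: 16.72
tool_pos: [0.425, -0.2146, 0.2304]
tcp_rot: [2.073, 2.359, 0.001]
wrist_force: [0.1, -0.8, -2.0]
width: 0.695
grip_force: 55.3
```

>>> drive_tool([
  [0,0,0,0.023,0.0185,0,0.5],
  [0,0,0,0.023,0.0185,0,0.5],
  [0,0,0,0.023,0.0185,0,0.5],
  [0,0,0,0.023,0.0185,0,0.5],
  [0,0,0,0.023,0.0185,0,0.5],
  [0,0,0,0.023,0.0185,0,0.5],
  [0,0,0,0.023,0.0185,0,0.5],
])

```text
time: 17.3
tool_pos: [0.5332, -0.037, 0.2283]
tcp_rot: [2.073, 2.36, 0.0]
wrist_force: [-0.0, -1.0, -2.6]
width: 0.694
grip_force: 55.4
```

>>> drive_tool([
  [0,0,0,0,0,0,0.5],
  [0,0,0,0,0,0,0.5],
  [0,0,0,0,0,0,0.5],
  [0,0,0,0,0,0,0.5],
])

```text
time: 17.63
tool_pos: [0.5322, -0.0392, 0.2281]
tcp_rot: [-2.074, -2.359, 0.001]
wrist_force: [0.2, -1.1, -2.9]
width: 0.693
grip_force: 55.5
```

```bash
python3 - <<'E'
from h import *
s=status.read_state(); P=s['tool_pos']; ps=yawof(s['tcp_rot']); print(s['time'],P,ps,s['width'],s['wrist_force'],s['grip_force'])
a=np.radians(ps); d=np.array([.5345,-.0381])-P[:2]; print('to seat tx,ty',d@[-np.sin(a),np.cos(a)],d@[np.cos(a),np.sin(a)])
p,T=cam('wrist'); np.savez('w7.npz',T=T,K=p['intrinsics'],im=p['color'])
im=p['color'].copy()
for k in ['clip']:
    for x in masks_of(p,k)[:2]: 
        c=max(cv2.findContours(x['mask'].astype(np.uint8),0,2)[0],key=len)[:,0]
        w=unproj(p,T,c,P[2]+.038)[:,:2]-P[:2]; b=np.c_[w@[-np.sin(a),np.cos(a)],w@[np.cos(a),np.sin(a)]]
        print(round(x['score'],2),x['bbox'],b.min(0),b.max(0))
save(p,'w7.png')
E
```

```text
17.6333 [ 0.53224209 -0.03916356  0.22805905] 7.3653399456796 0.6927150725864459 [ 0.21222678 -1.1179808  -2.88775751] 55.4527473449707
to seat tx,ty 0.0007653315061751634 0.0023756240033130345
0.9 [227.5, 248.2, 421.5, 400.2] [-0.01233334 -0.02848324] [0.03855319 0.03102368]
```

View pics/w7.png

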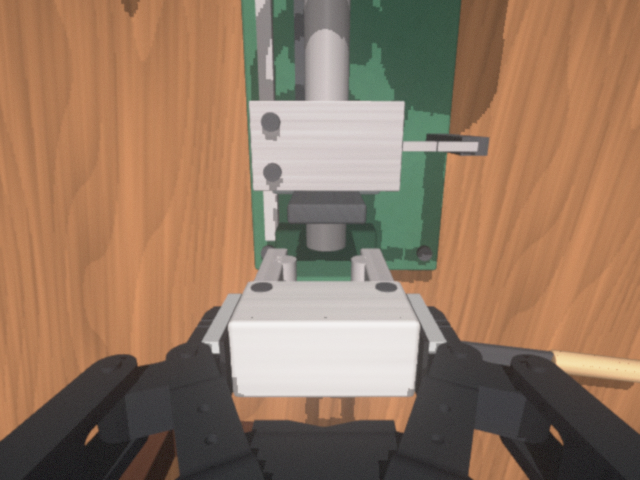

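The clip hangs level between the pads: top face rows 320–394, columns 231–417. The pointers are still in line at (440,146), and the rod is centred near column 326. Next, a numeric check of the offsets from this shot.

```bash
python3 - <<'E'
from h import *
d=np.load('w7.npz'); p={'intrinsics':d['K']}; T=d['T']
P=np.array([.53224,-.03916]); a=np.radians(7.3); tx=np.array([-np.sin(a),np.cos(a)]); ty=np.array([np.cos(a),np.sin(a)])
w=unproj(p,T,[[324,320],[324,394],[232,394],[417,394]],.266)[:,:2]-P; print('top edges rel TCP (tx,ty)',np.c_[w@tx,w@ty].round(4).tolist())
O=np.array([.52405,.04476])
g=cv2.cvtColor(d['im'],cv2.COLOR_RGB2HSV)
for r in [30,60,85]: print(r,g[r,295:360,1].tolist())
# rod axis prediction
for y in [.06,.09,.12]: print('axis px',proj(p,T,[[*(O+y*tx),.09]]))
print('plate edge px(z.155)',proj(p,T,[[*(O-.067*tx-.023*ty),.155],[*(O-.067*tx+.023*ty),.155]]),'pointer',proj(p,T,[[.6003,.0284,.11]]))
print('V col 300',g[190:250,300,2].tolist())
E
```

```text
top edges rel TCP (tx,ty) [[0.0157, 0.0014], [-0.0112, 0.0015], [-0.0112, -0.0285], [-0.0112, 0.0317]]
30 [0, 3, 3, 7, 7, 10, 10, 7, 3, 14, 12, 16, 11, 11, 17, 11, 12, 10, 14, 10, 14, 16, 14, 11, 13, 12, 11, 12, 11, 10, 13, 12, 12, 13, 14, 10, 13, 10, 12, 12, 8, 8, 11, 11, 11, 11, 11, 11, 9, 10, 12, 10, 11, 9, 12, 57, 73, 78, 74, 72, 77, 77, 72, 76, 79]
60 [5, 2, 7, 7, 12, 7, 10, 7, 5, 11, 10, 12, 14, 11, 14, 13, 13, 11, 12, 14, 12, 12, 12, 12, 13, 13, 11, 10, 13, 10, 11, 12, 14, 14, 11, 10, 11, 11, 13, 11, 11, 13, 14, 12, 12, 13, 12, 11, 10, 10, 11, 10, 10, 5, 29, 61, 69, 69, 72, 64, 76, 69, 67, 70, 78]
85 [29, 3, 0, 6, 3, 3, 6, 0, 8, 7, 12, 11, 14, 13, 12, 13, 12, 13, 11, 13, 13, 13, 12, 13, 12, 14, 13, 13, 11, 14, 13, 12, 13, 13, 13, 11, 12, 12, 11, 12, 13, 11, 13, 12, 14, 13, 12, 11, 13, 12, 9, 12, 9, 25, 68, 75, 77, 78, 77, 75, 78, 81, 76, 81, 79]
axis px [[325.67055274   8.55592409]]
axis px [[325.76846634 -45.55394052]]
axis px [[ 325.87365864 -103.68622333]]
plate edge px(z.155) [[286.20555722 223.43220181]
 [365.33685879 223.47555768]] pointer [[436.52195063 146.39346707]]
V col 300 [153, 103, 93, 93, 92, 92, 95, 93, 93, 91, 93, 94, 92, 94, 106, 110, 110, 110, 110, 112, 110, 109, 107, 110, 107, 104, 107, 107, 104, 101, 100, 97, 84, 73, 67, 68, 69, 65, 66, 70, 76, 76, 70, 67, 67, 62, 67, 62, 66, 68, 67, 68, 67, 71, 68, 64, 66, 67, 69, 65]
```

>>> drive_tool([
  [0,0,0,-0.001,0.0015,0.01,0.5],
  [0,0,0,0,0,0.02,0.5],
  [0,0,0,0,0,0.015,0.5],
  [0,0,0,0,0,0.012,0.5],
  [0,0,0,0,0,0.01,0.5],
  [0,0,0,0,0,0,0.5],
  [0,0,0,0,0,0,0.5],
  [0,0,0,0,0,0,0.5],
])

```text
time: 18.4
tool_pos: [0.5352, -0.0394, 0.162]
tcp_rot: [2.073, 2.359, 0.001]
wrist_force: [1.2, -0.1, -2.5]
width: 0.694
grip_force: 55.4
```

```bash
cat > st.py <<'E'
from h import *
s=status.read_state(); P=s['tool_pos']; ps=yawof(s['tcp_rot']); a=np.radians(ps); tx=np.array([-np.sin(a),np.cos(a)]); ty=np.array([np.cos(a),np.sin(a)])
F=s['wrist_force']; d=np.array([.5345,-.0381])-P[:2]; print(s['time'],P,ps,s['width'],s['grip_force'],'F tool tx,ty,up',F[:2]@tx,F[:2]@ty,F[2],'to seat',d@tx,d@ty, s['torque'])
E
python3 st.py
```

```text
18.4 [ 0.53517507 -0.03944001  0.16196733] 7.3988771414155305 0.6939559705387603 55.43481409549713 F tool tx,ty,up -0.2505389135546477 1.2265410344725916 -2.481261515227643 to seat 0.00141578217660572 -0.0004968871160007786 [ 0.00765379 -0.02589894 -0.04433473]
```

>>> drive_tool([
  [0,0,0,0,0,0.008,0.5],
  [0,0,0,0,0,0.008,0.5],
  [0,0,0,0,0,0.006,0.5],
  [0,0,0,0,0,0.006,0.5],
  [0,0,0,0,0,0,0.5],
  [0,0,0,0,0,0,0.5],
])

```text
time: 18.9
tool_pos: [0.5339, -0.0391, 0.1324]
tcp_rot: [-2.072, -2.359, 0.002]
wrist_force: [0.4, -0.2, -1.2]
width: 0.698
grip_force: 55.4
```

```bash
python3 st.py
```

```text
18.9 [ 0.53391554 -0.03913305  0.13241742] 7.410319272444845 0.6975377052747934 55.43617486953735 F tool tx,ty,up -0.21498987501009484 0.37300486776390673 -1.2069418954270752 to seat 0.0009490431580401683 0.0007128122116594825 [-0.0215816  -0.01629029  0.00772504]
```

>>> drive_tool([
  [0,0,0,0,0,0.006,0.5],
  [0,0,0,0,0,0.006,0.5],
  [0,0,0,0,0,0.006,0.5],
  [0,0,0,0,0,0.006,0.5],
  [0,0,0,0,0,0.004,0.5],
  [0,0,0,0,0,0.003,0.5],
  [0,0,0,0,0,0,0.5],
  [0,0,0,0,0,0,0.5],
])

```text
time: 19.57
tool_pos: [0.534, -0.0392, 0.1016]
tcp_rot: [-2.073, -2.359, 0.001]
wrist_force: [-0.4, -0.2, -3.2]
width: 0.699
grip_force: 55.5
```

```bash
python3 st.py
```

```text
19.5667 [ 0.53404212 -0.03917721  0.10156702] 7.405379335002721 0.698864159070776 55.542086362838745 F tool tx,ty,up -0.19448135961714041 -0.4143601971428423 -3.154874958700924 to seat 0.001009208497363343 0.0005929029352048008 [-0.06046591  0.07214323  0.00092848]
```

No seating force yet; keep pressing gently.

>>> drive_tool([
  [0,0,0,0,0,0.001,0.5],
  [0,0,0,0,0,0.001,0.5],
  [0,0,0,0,0,0.001,0.5],
  [0,0,0,0,0,0,0.5],
  [0,0,0,0,0,0,0.5],
])

```text
time: 19.98
tool_pos: [0.5343, -0.0392, 0.101]
tcp_rot: [-2.073, -2.36, 0.001]
wrist_force: [-6.4, 0.7, 9.1]
width: 0.696
grip_force: 56.9
```

```bash
python3 st.py
```

```text
19.9833 [ 0.53428011 -0.03919907  0.10096131] 7.413490749691041 0.6961715406130589 56.86984598636627 F tool tx,ty,up 1.4646036480151476 -6.213543732976435 9.11638245321716 to seat 0.0010615108270920302 0.0003598663561515197 [0.10503143 1.07028113 0.00469519]
```

>>> drive_tool([
  [0,0,0,0,0,0.001,0.5],
  [0,0,0,0,0,0.001,0.5],
  [0,0,0,0,0,0.001,0.5],
  [0,0,0,0,0,0,0.5],
])

```text
time: 20.32
tool_pos: [0.5343, -0.0392, 0.1008]
tcp_rot: [-2.073, -2.36, 0.001]
wrist_force: [-13.1, 1.9, 26.2]
width: 0.696
grip_force: 58.8
```

```bash
python3 st.py
```

```text
20.3167 [ 0.53434313 -0.03921513  0.10079876] 7.416873145569871 0.6961903614390466 58.80521893501282 F tool tx,ty,up 3.5841991779866347 -12.769563831525637 26.163898631681466 to seat 0.001085552881979995 0.00029951016499622633 [ 0.21269249  2.54374157 -0.01880964]
```

>>> drive_tool([
  [0,0,0,0,0,-0.002,0.5],
  [0,0,0,0,0,-0.002,0.5],
  [0,0,0,0,0,-0.001,0.5],
  [0,0,0,0,0,0,0.9],
  [0,0,0,0,0,0,0.95],
  [0,0,0,0,0,0,0.95],
  [0,0,0,0,0,0,0.95],
])

```text
time: 20.9
tool_pos: [0.5351, -0.0393, 0.1015]
tcp_rot: [2.073, 2.36, 0.001]
wrist_force: [-0.2, 0.2, 0.3]
width: 0.953
grip_force: 0.0
```

>>> drive_tool([
  [0,0,0,0,0,-0.01,0.95],
  [0,0,0,0,0,-0.03,0.95],
  [0,0,0,0,0,-0.03,0.95],
  [0,0,0,0,0,-0.03,0.95],
  [0,0,0,0,0,-0.03,0.95],
  [0,0,0,-0.03,0,-0.02,0.95],
  [0,0,0,-0.03,0,0,0.95],
  [0,0,0,-0.03,0,0,0.95],
])

```text
time: 21.57
tool_pos: [0.548, -0.1295, 0.2553]
tcp_rot: [2.067, 2.358, 0.004]
wrist_force: [0.9, 0.3, -0.3]
width: 0.948
grip_force: 0.0
```

>>> drive_tool([
  [0,0,0,0,0,0,0.95],
  [0,0,0,0,0,0,0.95],
  [0,0,0,0,0,0,0.95],
])

```text
time: 21.82
tool_pos: [0.546, -0.1283, 0.2515]
tcp_rot: [-2.074, -2.359, -0.001]
wrist_force: [-0.2, 0.1, -0.3]
width: 0.949
grip_force: 0.0
```

```bash
python3 st.py; python3 - <<'E'
from h import *
p,T=cam('wrist'); np.savez('w8.npz',T=T,K=p['intrinsics'],im=p['color'])
O=np.array([.52405,.04476]); a=np.radians(7.3); ey=np.array([-np.sin(a),np.cos(a)]); ex=np.array([np.cos(a),np.sin(a)]); S=O-.0835*ey
for x in masks_of(p,'clip')[:2]:
    c=max(cv2.findContours(x['mask'].astype(np.uint8),0,2)[0],key=len)[:,0]
    w=unproj(p,T,c,.139)[:,:2]-S; b=np.c_[w@ex,w@ey]; print('clip rel seat',round(x['score'],2),x['bbox'],b.min(0),b.max(0))
print('expected block top px',proj(p,T,[[*(S+i*.03*ex+j*.014*ey),.139] for i,j in [(-1,-1),(1,-1),(1,1),(-1,1)]]).round(1).tolist())
# pointer alignment: bright pixels along fixture y at sections across both pointers
g=cv2.cvtColor(p['color'],cv2.COLOR_RGB2HSV).astype(np.float32)
t=np.arange(-.012,.0121,.00025)
J=np.array([.6003,.0284])
for x in np.arange(-.012,.0121,.003):
    uv=proj(p,T,np.c_[J+x*ex+t[:,None]*ey,np.full(len(t),.11)]).astype(np.float32)
    v=cv2.remap(g,uv[:,0].reshape(1,-1),uv[:,1].reshape(1,-1),1)[0]; m=(v[:,1]<30)&(v[:,2]>160)
    print(round(x*1000),'mm: centre',(t[m].mean()*1000).round(2) if m.any() else None,'width',m.sum()*.25)
E
```

```text
21.8167 [ 0.54599945 -0.12828202  0.25149694] 7.360578435262183 0.9489718407700182 0.0 F tool tx,ty,up 0.11894876853753139 -0.15171261902521113 -0.2664838494012599 to seat 0.09091211319597618 0.00014882251274665574 [ 0.01899715 -0.00802433 -0.00185057]
clip rel seat 0.88 [276.9, 70.4, 374.9, 120.8] [-0.02861557 -0.01459726] [0.03158979 0.01360009]
expected block top px [[274.6, 117.0], [369.1, 117.1], [370.6, 69.3], [273.0, 69.2]]
-12 mm: centre 0.0 width 3.75
-9 mm: centre 0.0 width 3.75
-6 mm: centre 0.0 width 3.75
-3 mm: centre 0.0 width 3.75
0 mm: centre 0.75 width 1.25
3 mm: centre -0.12 width 4.0
6 mm: centre -0.12 width 4.0
9 mm: centre 0.0 width 3.75
12 mm: centre -0.12 width 4.0
```

The clip's top matches the home height and size (60.2 × 28.2 mm), and the pointers line up within about 0.1 mm.

```bash
python3 -c "
from workcell import workorder
print(workorder.finish_job())"
```

```text
the job is handed in; nothing more can be done
None
```

The job is done and handed in at about 22 s of robot time: the pointers line up within about 0.1 mm, the clip is fully home on the rod, the robot is clear of everything, and I did not touch the bin, file or disc.

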